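Unscrew the sprung filler cap of a gear reducer

TASK

Unscrew the yellow filler cap of the green gear reducer: right-hand thread, roughly a full turn, so re-grip as you go, and force neither the thread nor the stop at its end. When you feel the thread let go the spring under the cap loads your hand: keep hold of it, lift it straight off, set it down gently, upright with its open side down, in the middle of the steel parts tray, and let go; leave the tools and tins alone.

Things in the scene. Friction and masses are not known exactly. Their poses are not given: they have to be found in the camera images.
- cap: Yellow plastic cap, 56 mm in diameter, 52 mm tall, about 90 g; the top 16 mm is a solid ribbed head to grip, below it a thin skirt 1 mm slimmer. Origin: centre of its underside, z up. Turned counter-clockwise seen from above it climbs roughly 3 mm per rad (not exact, some play) and comes off somewhere between 5.5 and 8 rad (feel for it). Let go before that, it stays. Once off, lift it straight up.
- gearbox: Small green gear reducer, 125 x 145 x 92 mm, fixed to the table, shaft stub on its +x side. Origin: centre of its underside on the table, z up. The filler neck stands on its top, on this z axis. The cap starts with its underside about 3 mm above the top and is lifted clear of the neck when that is 40 mm above the top.
- tray: Square dark steel parts tray, 150 x 150 mm, walls 20 mm tall and 4 mm thick, floor 4 mm above the table, fixed. Origin: centre of its underside, z up.
- grease_tin: Orange tin, 67 mm wide, 60 mm tall, a bystander. Origin: centre of its underside.
- hammer: Hammer with a wooden handle, 286 mm long, lying on the table, a bystander. Origin: near its middle, underside.
- spanner: Steel spanner, 227 mm long, lying on the table, a bystander. Origin: near its middle, underside.
- cup: Rusty cup with stubs in it, 70 mm wide, 114 mm tall, a bystander. Origin: centre of its underside.
- neck: Steel filler neck, 36 mm in diameter, 36 mm tall, thread outside, under the cap. Origin: on its axis at its foot, z up. A sprung strainer in it pushes the cap up with 9 N at first, 6 N as it frees, and throws it off unless held. Some 0.6 rad past the thread's end a stop blocks turning: lift before it. Thread and stop bear 22 N in all, spring included: climb with the cap, add only a few N.
There are look-alikes about, which are no part of the job. Several things have the shape of the cap; the one meant has the colours described above.

How it is judged (in metres and radians):
On the way:
1. the cap is off its thread and held by the fingers above the neck (z of cap in the frame of gearbox above 0.13 m and horizontal distance between cap and gearbox below 0.04 m and contact force between the fingers and cap above 1 N), for 0.1 s.
At the end, for the whole second after the job is handed in: The cap stands upright, open side down (tilt under 0.1 rad), on the floor of the tray, its axis within 30 mm of the tray's centre, at rest and released (horizontal distance between cap and tray below 0.03 m and z of cap in the frame of tray between 0.001 and 0.008 m and angle between cap's own z axis and vertical below 0.1 rad and linear speed of cap below 0.02 m/s); the robot touches nothing.
It fails at once if the thread or its stop was forced: more than 22 N between the cap and the neck (contact force between cap and neck above 22 N).
It fails at once if the cap was let fly or fall: off the thread, not held, and more than 15 mm above where it is to stand (height (world z) of cap above 0.019 m and (z of cap in the frame of gearbox above 0.124 m or horizontal distance between cap and gearbox above 0.03 m) and contact force between the fingers and cap below 0.3 N).
It fails at once if the cap was slammed into the tray (more than 40 N) (contact force between cap and tray above 40 N).
It fails at once if a bystander was moved more than 30 mm (distance of any of grease_tin, hammer, spanner, cup from where it was at the start of the episode above 0.03 m).
It also fails if it takes over 72 s, if anything falls off the work surface, if the arm or the gripper's body presses on something with over 40 N, if the wrist force passes 120 N, or if a joint passes its speed limit or range.

ROBOT

A 6-joint arm with a two-finger parallel gripper is mounted at the origin on a cart in front of the work surface, level with it; the furniture and walls round the work are solid. World frame = base frame: x ahead of the robot, y to its left, z up, the work surface at z = 0. Lengths are in mm, angles in rad, forces in N, time in s.
With the tool pointing down it reaches from about 275 to 750 mm from the base axis. Payload 10.2 kg.
Tool frame: the origin (TCP) lies between the finger pads; the fingertips stand 17 mm ahead of it and the grasp point (between the pads) lies 2 mm behind it (tips_ahead is the distance from the TCP to the fingertips, in mm); z points along the fingers, y is the line along which they close (so a half turn about z gives the same grasp; the last joint's range is limited). The gripper opens to 85 mm and grips with 20 to 120 N. Pads are 22 mm wide; open, the fingers measure 114 mm over their backs; the gripper's body (76 mm by 85 mm) begins 54 mm behind the grasp point. The pads swing forward as they close: fully open they stand 13 mm farther back than shut.
Start: joints at [-1.442, 0.313, 1.498, -0, 1.331, -0.223], TCP at [180.896, -492.857, 248.294] pointing down, gripper open.
Joint ranges: [-2.94, 2.94], [-0.97, 2.17], [0.19, 2.56], [-1.23, 4.37], [0.02, 3.11], [-2.88, 2.88]. Speed limits (rad/s): [2.39, 2.39, 3.01, 3.14, 3.14, 3.14].

INTERFACE

Orientations are given as a unit quaternion [w, x, y, z].
In Python, from rig import sense, capture, finish_job, boxes_of, tips_ahead gives the robot as it stands.
- The arm moves only by the tool drive_tool, never from a script. Its argument "commands" is text: rows parted by semicolons, each of 7 numbers parted by spaces: the shift along the world's x, y, z in units of 0.1 m (1.0 is 0.1 m), then the turn, a rotation vector about the world's x, y, z in units of pi/4 rad (1.0 is pi/4 rad), then the opening in per cent of the stroke, from 0 (shut) to 100 (fully open). A call has 1 to 20 rows; each row shifts and turns the commanded pose from where the row before left it; what a row does not reach is not made up. A row lasts 1/12 s, in which the tool goes at most 41.7 mm and 7.16 degrees, less where a joint would pass 70% of its speed; a pose out of reach is approached as far as the arm can. A call with a number of a shift or a turn outside -1 to 1 is refused whole. A call with a gripper value outside its range is refused whole. The fingers move at their own pace and stop on an object; "force" is the grip in N (left out, the last holds). Time passes only in rows, so rows that do not move let the fingers close. It gives the time, the measured TCP pose, the force, the opening and the grip force at its end, in the units of the state.
- sense(): the state, without advancing time (a new reading comes with each control period).
- capture(name): name is "side" or "top" or "wrist"; returns a dict with "pixels" (400x640x3 uint8, blue, green, red), "fov_y" (degrees; the focal length in pixels is half the picture's height over the tangent of half this angle, whatever the lens; pixels are square), "cx", "cy" (the principal point, pixels), "k1" (the pictures are not rectified: a ray, as slopes to the right and down, at radius r is drawn at 1 + k1 r^2 times it, then the intrinsics apply), "position" and "attitude" of the camera in the world; the wrist camera has in their place "tool_from_camera" (4x4, takes a point from camera to tool coordinates, whose origin is the TCP and whose axes are the flange's). Camera axes: x right, y down, z forward; pixel columns grow to the right and rows downward; lengths in mm; the calibration is good to about 2 mm. A picture is of the moment at which its call begins: read the wrist's pose just before it. There is no depth.
- finish_job(): hands the job in; it is judged then, once.
Trained networks look in a picture, given as the dict that the camera call returned (one of the last four; its "shot" number tells which), for a name from the list of things; names that differ only in an ending like _2 or _b are one class to them, and where a whole thing is asked for, a point or a joint stands for the part that bears it (a point fixed in the world has none). Each returns a list of dicts, best first, with "confidence" (0 to 1); they miss things now and then, are a little off and sometimes report something else, mostly with a low value. They report only what shows in the picture. A call takes as long as a camera call. They do not tell look-alikes from the thing itself.
- boxes_of(picture, name): "position" ([column, row] in pixels, amid what is visible of it).
The state is a dict: "time_s": time; "joints": joint angles; "dq": joint speeds; "tau": joint torques, N m; "eef_pos": TCP position; "ee_rot": TCP orientation; "force": force on the tool from outside, world axes, zero at the start; "wrist_torque": the same for the moment, N m; "grip_width": opening from 0.0 (shut) to 1.0 (fully open); "grip_force": force on a finger pad.
Only numpy, scipy, OpenCV 4.12 (cv2) and the standard library are available. Lean on these libraries where they do the work, as an engineer would, in place of code of your own. Each camera call takes 0.05 s, during which the arm holds its last target. There are 200 camera calls.

## Working session

There is one attempt and no reset: what is moved stays moved. The work goes in short steps, Python scripts to look and compute and a tool call to move; the robot and the scene stay as the last step left them, time stands still between calls to the robot, and variables do not carry over. Pictures are saved under pics/ and viewed, at most 13 in all, crops included, and the job is handed in when it is done.

Besides the shell and the picture viewer there is one more tool, called after "Emit:" as name(argument=value, ...) on one line, values as JSON. drive_tool: Moves the arm, as the interface text tells. Shifts and turns lie within -1 to 1; 1 stands for 0.1 m of shift or pi/4 rad of turn. Its arguments: {"type":"object","properties":{"commands":{"type":"string"},"force":{"type":"number"}},"required":["commands"]}

```bash
mkdir -p pics; cat > h.py <<'E'
import numpy as np, cv2
from scipy.spatial.transform import Rotation as R
from rig import sense, capture, finish_job, boxes_of, tips_ahead
def campose(p, s=None):
    if "tool_from_camera" in p:
        T=np.array(p["tool_from_camera"]); q=s["ee_rot"]
        Rw=R.from_quat([q[1],q[2],q[3],q[0]]).as_matrix()
        return Rw@T[:3,:3], Rw@T[:3,3]+np.array(s["eef_pos"])
    a=np.array(p["attitude"]); 
    M=a if a.shape==(3,3) else R.from_quat([a[1],a[2],a[3],a[0]]).as_matrix()
    return M,np.array(p["position"])
def ray(p,uv,s=None):
    f=200/np.tan(np.radians(p["fov_y"])/2)
    d=np.array([(uv[0]-p["cx"])/f,(uv[1]-p["cy"])/f]); x=d.copy()
    for _ in range(20): x=d/(1+p["k1"]*(x@x))
    M,o=campose(p,s); return o, M@np.array([x[0],x[1],1])
def atz(p,uv,z,s=None):
    o,d=ray(p,uv,s); return o+d*(z-o[2])/d[2]
E
python3 - <<'E'
from h import *
s=sense(); print(s, tips_ahead if not callable(tips_ahead) else tips_ahead())
Z=dict(cap=120,gearbox=60,tray=4,grease_tin=30,cup=60,hammer=10,spanner=5)
for n in ["top","side"]:
    p=capture(n); cv2.imwrite(f"pics/{n}.png",p["pixels"]); print(n,{k:v for k,v in p.items() if k!="pixels"})
    for k,z in Z.items():
        for b in boxes_of(p,k)[:4]: print(k,np.round(b["position"]),round(b["confidence"],2),np.round(atz(p,b["position"],z)))
E
```

```text
{'time_s': 0.0, 'joints': array([-1.44242919e+00,  3.13457340e-01,  1.49843974e+00, -2.11422047e-05,
        1.33098237e+00, -2.23388010e-01]), 'dq': array([-0.00189783, -0.00092763,  0.00036135, -0.00078574, -0.00119243,
       -0.00051335]), 'tau': array([ 6.07139336e-04, -4.12269223e+01, -2.59744924e+01, -1.96520118e-04,
        4.07767584e-03, -3.65466462e-05]), 'eef_pos': array([ 180.84582934, -492.62059478,  247.73029966]), 'ee_rot': array([-6.43162776e-04,  9.84572723e-01,  1.74974682e-01,  2.03013958e-05]), 'force': array([ 1.10452014,  0.06813412, -0.35772676]), 'wrist_torque': array([-0.01163479, -0.00720623, -0.03379541]), 'grip_force': 0.0, 'grip_width': 1.0006563929664303} 17.0
top {'fov_y': 47.49643253949702, 'cx': 319.72996159566816, 'cy': 200.34344000167033, 'k1': -0.015413443797230692, 'position': array([ 445.63813759,  -73.86312877, 1307.1566253 ]), 'attitude': array([-0.01716109,  0.71732709, -0.69604769,  0.02578683]), 'shot': 1}
cap [186. 222.] 0.79 [452. 259. 120.]
cap [238. 224.] 0.66 [450. 124. 120.]
cap [286. 185.] 0.64 [555.   1. 120.]
gearbox [250. 222.] 0.
[... 393 characters left out ...]
3,  1036.4543184 ]), 'attitude': array([-4.10553510e-01,  9.11798589e-01, -5.71121576e-04, -8.29593806e-03]), 'shot': 2}
cap [299. 143.] 0.75 [448. 141. 120.]
cap [337. 192.] 0.72 [ 563. -100.  120.]
cap [268. 154.] 0.54 [350.  82. 120.]
cap [310. 136.] 0.5 [480. 182. 120.]
gearbox [304. 169.] 0.84 [461.  83.  60.]
gearbox [298. 145.] 0.73 [438. 216.  60.]
gearbox [374. 193.] 0.64 [678. -38.  60.]
tray [318. 234.] 0.84 [ 508. -156.    4.]
tray [323. 286.] 0.28 [ 522. -349.    4.]
grease_tin [322. 289.] 0.66 [ 519. -381.   30.]
cup [381. 296.] 0.88 [ 666. -427.   60.]
cup [317. 234.] 0.65 [ 507. -211.   60.]
hammer [258. 355.] 0.82 [ 369. -558.   10.]
spanner [376. 192.] 0.73 [693.  28.   5.]
```

View pics/top.png

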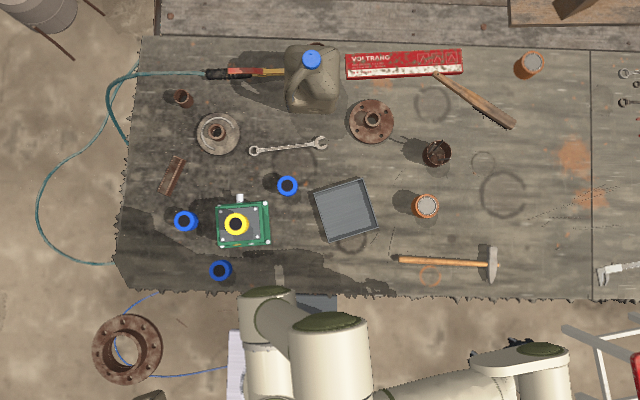

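View pics/side.png

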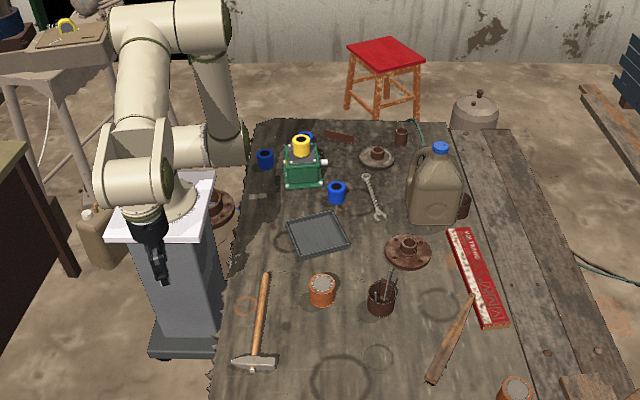

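Candidates with the cap's shape (top view): yellow at (236,224) on the green gearbox, and three blue ones at (186,221), (287,185) and (221,270). Only the one at (236,224) is yellow and sits on the gearbox. I'll confirm it in a crop and triangulate.

```bash
python3 - <<'E'
from h import *
def tri(A):
    M=np.zeros((3,3));b=np.zeros(3)
    for o,d in A:
        d=d/np.linalg.norm(d);P=np.eye(3)-np.outer(d,d);M+=P;b+=P@o
    return np.linalg.solve(M,b)
rays=[]
for n in ["top","side"]:
    p=capture(n); im=p["pixels"]; hsv=cv2.cvtColor(im,cv2.COLOR_BGR2HSV)
    m=cv2.inRange(hsv,(22,150,120),(35,255,255))
    k,l,st,c=cv2.connectedComponentsWithStats(m)
    g=(236,224) if n=="top" else (301,146)
    i=1+min(range(k-1),key=lambda i:np.linalg.norm(c[i+1]-g)+(100 if st[i+1][4]<60 else 0))
    print(n,st[i],c[i],atz(p,c[i],147)); 
    uv=(st[i][0]+st[i][2]/2-.5,st[i][1]+st[i][3]/2-.5)
    print(uv,atz(p,uv,147)); rays.append(ray(p,uv))
    if n=="top":
        a=cv2.resize(im[190:260,200:300],(800,560),interpolation=cv2.INTER_CUBIC); cv2.imwrite("pics/crop.png",a)
        for u in [(313,191),(358,178),(379,227),(331,243)]: print("tray",np.round(atz(p,u,20)))
        for u in [(219,205),(268,201),(270,245),(219,246)]: print("gb",np.round(atz(p,u,92)))
print("tri",tri(rays))
E
```

```text
top [224 213  25  22 292] [236.58561644 223.65068493] [450.56876535 122.74291018 147.        ]
(np.float64(236.0), np.float64(223.5)) [450.90661198 124.24594774 147.        ]
tray [550. -69.  20.]
tray [ 591. -196.   20.]
tray [ 454. -258.   20.]
tray [ 405. -124.   20.]
gb [499. 181.  92.]
gb [514.  51.  92.]
gb [397.  41.  92.]
gb [390. 176.  92.]
side [292 134  18  24 233] [300.4248927  147.26609442] [454.4168306   81.16987095 147.        ]
(np.float64(300.5), np.float64(145.5)) [454.35103671  90.6499843  147.        ]
tri [451.57770196 128.91496181 119.89033979]
```

View pics/crop.png

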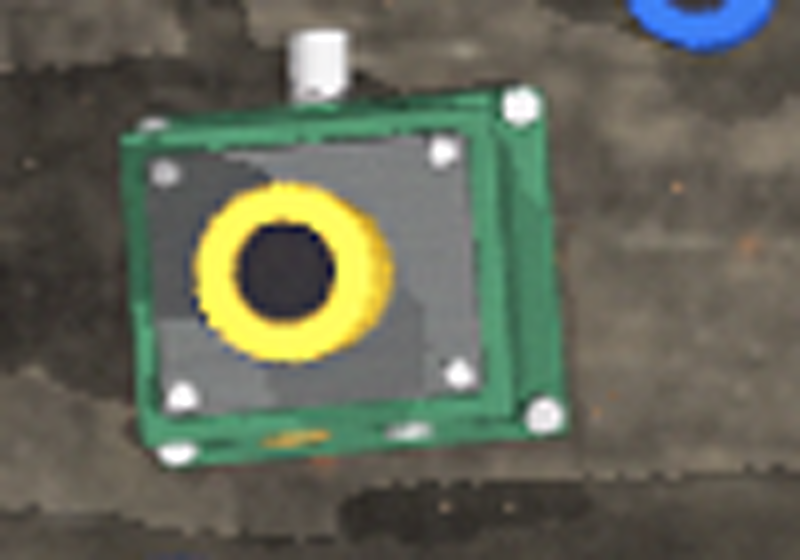

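The crop shows a yellow cap with a dark centre on the green gearbox, its top centred at about (235.6, 223.9) in the full picture. Its top centre is therefore near (451, 125). Next I move above it, pre-turning the wrist so there is plenty of counter-clockwise range.

Emit:
drive_tool(commands=".15 .343 0 0 0 -.078 100;.15 .343 0 0 0 -.078 100;.15 .343 0 0 0 -.078 100;.15 .343 0 0 0 -.078 100;.15 .343 0 0 0 -.078 100;.15 .343 0 0 0 -.078 100;.15 .343 0 0 0 -.078 100;.15 .343 0 0 0 -.078 100;.15 .343 0 0 0 -.078 100;.15 .343 0 0 0 -.078 100;.15 .343 0 0 0 -.078 100;.15 .343 0 0 0 -.078 100;.15 .343 0 0 0 -.078 100;.15 .343 0 0 0 -.078 100;.15 .343 0 0 0 -.078 100;.15 .343 0 0 0 -.078 100;.15 .343 0 0 0 -.078 100;.15 .343 0 0 0 -.078 100;0 0 0 0 0 0 100;0 0 0 0 0 0 100", force=25)

```text
time_s: 2.57
eef_pos: [450.9, 125.8, 248.0]
ee_rot: [0.0, 0.931, -0.365, -0.0]
force: [0.2, -0.2, 0.6]
grip_width: 0.997
grip_force: 0.0
```

```bash
cat >> h.py <<'E'
def capwrist(ztop,name):
    s=sense(); p=capture("wrist"); im=p["pixels"]; cv2.imwrite(f"pics/{name}.png",im)
    m=cv2.inRange(cv2.cvtColor(im,cv2.COLOR_BGR2HSV),(22,130,90),(35,255,255))
    k,l,st,c=cv2.connectedComponentsWithStats(m); i=1+np.argmax(st[1:,4])
    cs,h=cv2.findContours((l==i).astype(np.uint8),cv2.RETR_CCOMP,cv2.CHAIN_APPROX_NONE)
    for j,cc in enumerate(cs):
        if len(cc)<20: continue
        P=np.array([atz(p,q[0],ztop,s)[:2] for q in cc],np.float32)
        e=cv2.fitEllipse(P); print("hole" if h[0][j][3]>=0 else "outer",len(cc),np.round(e[0],1),np.round(e[1],1), "px",cc.mean(0)[0])
    print(np.round(s["eef_pos"],1),np.round(s["joints"],2),np.round(s["force"],1),p["tool_from_camera"],s["ee_rot"])
    return p,s
E
python3 - <<'E'
from h import *
capwrist(147,"w1")
E
```

```text
outer 233 [454.5 123.9] [54.4 62.3] px [316.0944206  204.49356223]
hole 131 [451.8 126.3] [33.8 34. ] px [315.83206107 209.82442748]
[450.9 125.8 248. ] [ 0.02  0.19  1.66 -0.    1.29  2.34] [ 0.2 -0.2  0.6] [[ 1.11334378e-03 -9.52814331e-01 -3.03551660e-01  7.82776988e+01]
 [ 9.99998557e-01  1.45030673e-03 -8.84629844e-04  5.51883200e-01]
 [ 1.28313101e-03 -3.03550237e-01  9.52814571e-01 -1.25752550e+02]
 [ 0.00000000e+00  0.00000000e+00  0.00000000e+00  1.00000000e+00]] [ 1.55430597e-04  9.30965904e-01 -3.65105991e-01 -2.76003753e-04]
```

View pics/w1.png

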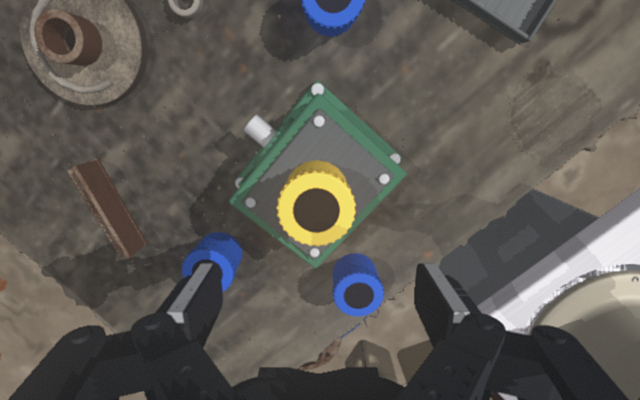

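The wrist view shows the yellow cap centred between the open fingers with its hole at (316,210), which puts it at (451.8, 126.3). Both sources agree within 2 mm. Descending to the head.

Emit:
drive_tool(commands=".01 .005 -.2 0 0 0 100;0 0 -.2 0 0 0 100;0 0 -.2 0 0 0 100;0 0 -.2 0 0 0 100;0 0 -.2 0 0 0 100;0 0 -.1 0 0 0 100;0 0 -.04 0 0 0 100;0 0 0 0 0 0 100;0 0 0 0 0 0 76;0 0 0 0 0 0 76;0 0 0 0 0 0 76;0 0 0 0 0 0 72;0 0 0 0 0 0 72;0 0 0 0 0 0 72", force=20)

```text
time_s: 3.78
eef_pos: [452.0, 125.1, 134.5]
ee_rot: [-0.0, 0.93, -0.367, 0.0]
force: [0.8, 0.7, 0.2]
grip_width: 0.721
grip_force: 0.0
```

```bash
python3 - <<'E'
from h import *
capwrist(147,"w2")
E
```

```text
outer 435 [456.6 121.7] [53.5 69.4] px [315.24137931 285.62068966]
hole 230 [451.8 126.2] [34.1 34.4] px [314.86956522 304.6173913 ]
[452.  125.1 134.5] [ 0.02  0.32  1.81 -0.    1.01  2.34] [0.8 0.7 0.2] [[ 1.11174645e-03 -9.52812806e-01 -3.03556454e-01  7.82795962e+01]
 [ 9.99998562e-01  1.44804798e-03 -8.82780806e-04  5.49034112e-01]
 [ 1.28068917e-03 -3.03555036e-01  9.52813046e-01 -1.25752416e+02]
 [ 0.00000000e+00  0.00000000e+00  0.00000000e+00  1.00000000e+00]] [-6.32200837e-05  9.30361475e-01 -3.66643552e-01  1.66028081e-04]
```

View pics/w2.png

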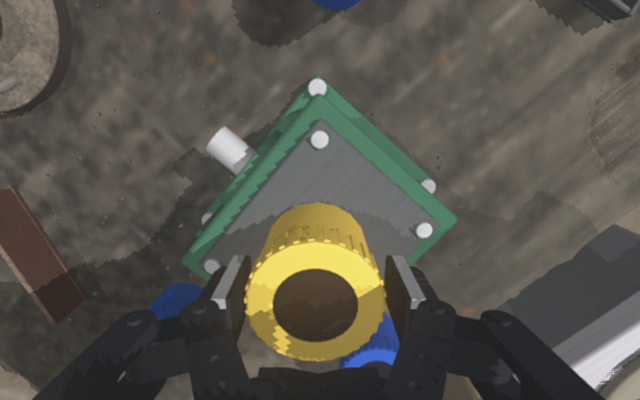

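The pads straddle the cap symmetrically, with its hole at (315,305) in the picture and at (451.8, 126.2) on the bench. I shift 1 mm in y and close lightly.

Emit:
drive_tool(commands="0 .01 0 0 0 0 72;0 0 0 0 0 0 69;0 0 0 0 0 0 67;0 0 0 0 0 0 65;0 0 0 0 0 0 63;0 0 0 0 0 0 60;0 0 0 0 0 0 55", force=20)

```text
time_s: 4.42
eef_pos: [452.1, 126.3, 134.5]
ee_rot: [-0.0, 0.93, -0.367, 0.0]
force: [1.9, 4.0, 2.9]
grip_width: 0.651
grip_force: 21.0
```

Emit:
drive_tool(commands=".003 .003 0 0 0 0 50;0 0 .0024 0 0 .1 50;0 0 .0024 0 0 .1 50;0 0 .0024 0 0 .1 50;0 0 .0024 0 0 .1 50", force=30)

```text
time_s: 4.83
eef_pos: [452.4, 126.1, 135.5]
ee_rot: [0.0, 0.977, -0.215, 0.0]
force: [0.7, -0.5, 4.3]
grip_width: 0.652
grip_force: 30.9
```

```bash
python3 -c "
from h import *
s=sense();print(s['force'],s['wrist_torque'],s['joints'][5])"
```

```text
[ 0.68772543 -0.51840735  4.28427829] [-0.11539936 -0.07729528 -0.03354492] 2.02594457138054
```

Emit:
drive_tool(commands="0 0 .0036 0 0 .15 50;0 0 .0036 0 0 .15 50;0 0 .0036 0 0 .15 50;0 0 .0036 0 0 .15 50;0 0 .0036 0 0 .15 50;0 0 .0036 0 0 .15 50;0 0 .0036 0 0 .15 50;0 0 .0036 0 0 .15 50")

```text
time_s: 5.5
eef_pos: [452.8, 126.0, 138.5]
ee_rot: [0.001, 0.967, 0.253, 0.001]
force: [3.3, 0.4, 2.4]
grip_width: 0.645
grip_force: 31.2
```

Emit:
drive_tool(commands=".003 0 .0036 0 0 .15 50;0 0 .0036 0 0 .15 50;0 0 .0036 0 0 .15 50;0 0 .0036 0 0 .15 50;0 0 .0036 0 0 .15 50;0 0 .0036 0 0 .15 50;0 0 .0036 0 0 .15 50;0 0 .0036 0 0 .15 50")

```text
time_s: 6.17
eef_pos: [453.0, 126.4, 141.4]
ee_rot: [0.0, 0.747, 0.665, 0.001]
force: [0.9, 4.2, 4.2]
grip_width: 0.643
grip_force: 31.4
```

Emit:
drive_tool(commands="0 .003 .004 0 0 .15 50;0 0 .0037 0 0 .15 50;0 0 .0037 0 0 .15 50;0 0 .0037 0 0 .15 50;0 0 .0037 0 0 .15 50;0 0 .0037 0 0 .15 50;0 0 .0037 0 0 .15 50")

```text
time_s: 6.75
eef_pos: [452.6, 126.5, 144.0]
ee_rot: [0.0, 0.418, 0.908, -0.0]
force: [-0.2, 1.8, 5.3]
grip_width: 0.641
grip_force: 31.5
```

Emit:
drive_tool(commands="0 .001 .0045 0 0 .15 50;0 0 .0042 0 0 .15 50;0 0 .0039 0 0 .15 50;0 0 .0038 0 0 .15 50;0 0 .0038 0 0 .15 50;0 0 .0038 0 0 .15 50;0 0 .0038 0 0 .15 50;0 0 .0038 0 0 .15 50;0 0 0 0 0 0 50")

```text
time_s: 7.5
eef_pos: [452.8, 126.5, 147.1]
ee_rot: [0.0, -0.039, 0.999, -0.0]
force: [0.2, -0.0, 4.2]
grip_width: 0.644
grip_force: 31.4
```

```bash
python3 -c "
from h import *
capwrist(158.5,'w3')"
```

```text
outer 432 [447.9 125.4] [54.  70.2] px [318.18518519 283.28472222]
hole 227 [454.5 125.9] [34.2 34.3] px [317.7753304  303.13656388]
[452.8 126.5 147.1] [ 0.02  0.31  1.79 -0.    1.04 -1.63] [ 0.2 -0.   4.2] [[ 1.11185789e-03 -9.53023714e-01 -3.02893651e-01  7.72794705e+01]
 [ 9.99998124e-01  5.79264118e-04  1.84818455e-03 -9.89006781e-01]
 [-1.58590828e-03 -3.02895138e-01  9.53022571e-01 -1.25751814e+02]
 [ 0.00000000e+00  0.00000000e+00  0.00000000e+00  1.00000000e+00]] [ 3.93817798e-04 -3.89888828e-02  9.99239527e-01 -2.81829848e-04]
```

View pics/w3.png

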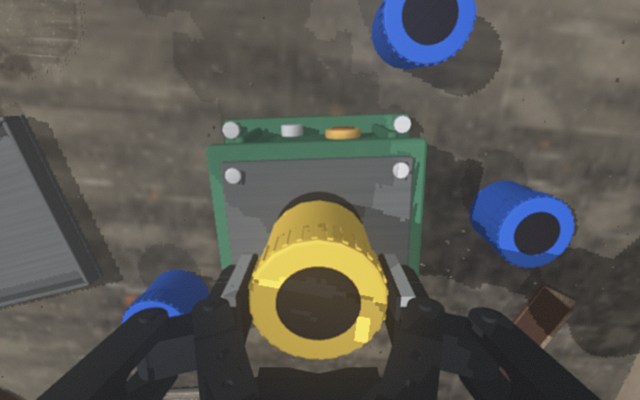

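The cap has climbed about 12 mm, with its hole at (318,303) and its axis near (453, 126). The view from the opposite yaw agrees with the current TCP. Releasing, winding back and re-gripping.

Emit:
drive_tool(commands="0 0 0 0 0 0 82;0 0 0 0 0 0 82;0 0 0 0 0 0 82;0 0 0 0 0 -.153 82;0 0 0 0 0 -.153 82;0 0 0 0 0 -.153 82;0 0 0 0 0 -.153 82;0 0 0 0 0 -.153 82;0 0 0 0 0 -.153 82;0 0 0 0 0 -.153 82;0 0 0 0 0 -.153 82;0 0 0 0 0 -.153 82;0 0 0 0 0 -.153 82;0 0 0 0 0 -.153 82;0 0 0 0 0 -.153 82;0 0 0 0 0 -.153 82;0 0 0 0 0 -.153 82;0 0 0 0 0 -.153 82;0 0 0 0 0 -.153 82;0 0 0 0 0 -.153 82")

```text
time_s: 9.22
eef_pos: [452.2, 126.7, 146.5]
ee_rot: [-0.0, 0.835, 0.55, -0.0]
force: [-0.5, -0.4, -0.4]
grip_width: 0.818
grip_force: 0.0
```

Emit:
drive_tool(commands="0 0 0 0 0 -.153 82;0 0 0 0 0 -.153 82;0 0 0 0 0 -.153 82;0 0 0 0 0 -.153 82;0 0 0 0 0 -.153 82;0 0 0 0 0 -.153 82;0 0 0 0 0 -.153 82;0 0 0 0 0 -.153 82;0 0 0 0 0 -.153 82;0 0 0 0 0 -.153 82;0 0 0 0 0 -.153 82;0 0 0 0 0 -.153 82;0 0 0 0 0 -.153 82;0 0 0 0 0 -.153 82;0 0 0 0 0 -.153 82;0 0 0 0 0 -.153 82;0 0 0 0 0 -.153 82;0 0 0 0 0 0 82;0 0 0 0 0 0 75")

```text
time_s: 10.8
eef_pos: [452.3, 126.7, 146.6]
ee_rot: [0.0, 0.907, -0.42, -0.0]
force: [0.4, 0.4, 0.3]
grip_width: 0.751
grip_force: 0.0
```

Emit:
drive_tool(commands="0 0 0 0 0 0 70;0 0 0 0 0 0 67;0 0 0 0 0 0 65;0 0 0 0 0 0 62;0 0 0 0 0 0 60;0 0 0 0 0 0 55", force=20)

```text
time_s: 11.3
eef_pos: [452.7, 126.9, 147.0]
ee_rot: [-0.0, 0.907, -0.421, 0.0]
force: [1.4, 1.9, 1.4]
grip_width: 0.65
grip_force: 20.9
```

Emit:
drive_tool(commands=".002 .002 .004 0 0 .15 50;0 0 .004 0 0 .15 50;0 0 .004 0 0 .15 50;0 0 .004 0 0 .15 50;0 0 .004 0 0 .15 50;0 0 .004 0 0 .15 50", force=35)

```text
time_s: 11.8
eef_pos: [453.2, 126.9, 149.3]
ee_rot: [-0.0, 0.997, -0.079, 0.001]
force: [5.7, 1.0, -1.4]
grip_width: 0.641
grip_force: 37.2
```

Emit:
drive_tool(commands="0 0 .004 0 0 .15 50;0 0 .004 0 0 .15 50;0 0 .004 0 0 .15 50;0 0 .004 0 0 .15 50;0 0 .004 0 0 .15 50")

```text
time_s: 12.22
eef_pos: [453.0, 127.1, 151.2]
ee_rot: [-0.0, 0.977, 0.214, 0.001]
force: [2.9, 4.5, -3.2]
grip_width: 0.646
grip_force: 37.3
```

```bash
python3 -c "
from h import *
s=sense();print(s['force'],s['wrist_torque'],s['joints'][5])"
```

```text
[ 2.91899521  4.49160772 -3.21160347] [ 0.54422787 -0.64189098 -0.0968725 ] 1.1627215844568666
```

Emit:
drive_tool(commands=".002 .003 .0028 0 0 .12 50;0 0 .0028 0 0 .12 50")

```text
time_s: 12.38
eef_pos: [453.0, 127.4, 151.8]
ee_rot: [-0.0, 0.952, 0.305, 0.0]
force: [0.6, 3.4, 1.4]
grip_width: 0.641
grip_force: 37.6
```

Emit:
drive_tool(commands="0 0 .0028 0 0 .12 50;0 0 .0028 0 0 .12 50")

```text
time_s: 12.55
eef_pos: [453.0, 127.5, 152.3]
ee_rot: [-0.0, 0.92, 0.393, 0.0]
force: [0.6, 2.8, 1.7]
grip_width: 0.643
grip_force: 37.6
```

Emit:
drive_tool(commands="0 0 .006 0 0 0 50;0 0 0 0 0 0 50")

```text
time_s: 12.72
eef_pos: [452.5, 127.2, 152.6]
ee_rot: [-0.0, 0.921, 0.39, -0.001]
force: [-0.2, 0.3, -0.4]
grip_width: 0.643
grip_force: 37.5
```

Emit:
drive_tool(commands="0 0 .003 0 0 .12 50;0 0 .003 0 0 .12 50")

```text
time_s: 12.88
eef_pos: [452.6, 127.4, 153.2]
ee_rot: [-0.0, 0.88, 0.476, -0.0]
force: [0.8, 4.6, -2.9]
grip_width: 0.641
grip_force: 37.5
```

Emit:
drive_tool(commands="0 0 .003 0 0 .12 50;0 0 .003 0 0 .12 50")

```text
time_s: 13.05
eef_pos: [452.5, 127.6, 153.7]
ee_rot: [-0.001, 0.831, 0.557, -0.0]
force: [-0.6, 4.0, -0.6]
grip_width: 0.643
grip_force: 38.1
```

Emit:
drive_tool(commands="0 .002 .003 0 0 .12 50;0 0 .003 0 0 .12 50")

```text
time_s: 13.22
eef_pos: [452.4, 127.8, 154.3]
ee_rot: [-0.001, 0.775, 0.632, -0.0]
force: [-1.3, 4.8, -3.4]
grip_width: 0.642
grip_force: 37.9
```

Emit:
drive_tool(commands="0 0 .003 0 0 .12 50;0 0 .003 0 0 .12 50")

```text
time_s: 13.38
eef_pos: [452.2, 127.7, 154.9]
ee_rot: [-0.001, 0.712, 0.703, -0.0]
force: [-1.7, 3.2, -2.0]
grip_width: 0.641
grip_force: 38.1
```

Emit:
drive_tool(commands="0 0 .003 0 0 .12 50;0 0 .003 0 0 .12 50")

```text
time_s: 13.55
eef_pos: [452.1, 127.7, 155.5]
ee_rot: [-0.001, 0.642, 0.766, -0.001]
force: [-2.9, 2.5, -0.1]
grip_width: 0.648
grip_force: 38.1
```

Emit:
drive_tool(commands="0 0 .003 0 0 .12 50;0 0 .003 0 0 .12 50")

```text
time_s: 13.72
eef_pos: [452.0, 127.7, 156.0]
ee_rot: [-0.001, 0.567, 0.823, -0.001]
force: [-2.6, 2.7, -1.8]
grip_width: 0.645
grip_force: 38.0
```

Emit:
drive_tool(commands="-.002 0 .003 0 0 .12 50;0 0 .003 0 0 .12 50")

```text
time_s: 13.88
eef_pos: [451.9, 127.5, 156.7]
ee_rot: [-0.001, 0.487, 0.873, -0.001]
force: [-2.5, 1.7, 0.4]
grip_width: 0.642
grip_force: 38.1
```

Emit:
drive_tool(commands="0 0 .003 0 0 .12 50;0 0 .003 0 0 .12 50")

```text
time_s: 14.05
eef_pos: [452.1, 127.4, 157.5]
ee_rot: [-0.001, 0.403, 0.915, -0.0]
force: [-2.6, 0.0, 4.1]
grip_width: 0.644
grip_force: 38.5
```

```bash
python3 -c "
from h import *
s=sense();print(s['force'],s['wrist_torque'],s['joints'][5])"
```

```text
[-2.6044176   0.02028443  4.08215943] [ 0.09852898  0.26421125 -0.03306244] -0.716742147255739
```

The z force has jumped to about +4 N, which suggests the spring is loading the hand. I'll test with a small straight lift.

Emit:
drive_tool(commands="0 0 .006 0 0 0 50;0 0 0 0 0 0 50", force=40)

```text
time_s: 14.22
eef_pos: [452.5, 127.2, 158.5]
ee_rot: [-0.0, 0.406, 0.914, -0.0]
force: [-2.3, -0.8, 4.5]
grip_width: 0.641
grip_force: 41.9
```

Emit:
drive_tool(commands="0 0 .01 0 0 0 50;0 0 .01 0 0 0 50;0 0 .01 0 0 0 50;0 0 0 0 0 0 50")

```text
time_s: 14.55
eef_pos: [452.8, 127.2, 161.8]
ee_rot: [0.0, 0.404, 0.915, -0.0]
force: [-3.8, -2.5, 7.6]
grip_width: 0.643
grip_force: 44.5
```

Emit:
drive_tool(commands="-.003 -.004 .015 0 0 0 50;0 0 .02 0 0 0 50;0 0 .03 0 0 0 50;0 0 .03 0 0 0 50;0 0 .03 0 0 0 50;0 0 0 0 0 0 50")

```text
time_s: 15.05
eef_pos: [452.5, 127.1, 174.2]
ee_rot: [0.0, 0.404, 0.915, 0.0]
force: [0.4, -0.3, -0.5]
grip_width: 0.64
grip_force: 44.0
```

Emit:
drive_tool(commands="0 0 .1 0 0 0 50;0 0 .1 0 0 0 50;0 0 .1 0 0 0 50;0 0 .1 0 0 0 50;0 0 .1 0 0 0 50;0 0 0 0 0 0 50;0 0 0 0 0 0 50")

```text
time_s: 15.63
eef_pos: [452.4, 127.1, 223.6]
ee_rot: [0.0, 0.404, 0.915, 0.0]
force: [-0.2, -0.4, -0.5]
grip_width: 0.642
grip_force: 43.9
```

```bash
python3 - <<'E'
from h import *
p,s=capwrist(s0:=sense()["eef_pos"][2]+12.5,"w4")
t=capture("top"); cv2.imwrite("pics/t2.png",t["pixels"])
print(boxes_of(t,"tray"))
# tray interior/outline
im=t["pixels"]
cv2.imwrite("pics/c2.png",np.hstack([cv2.resize(im[160:260,295:395],(500,500),interpolation=cv2.INTER_CUBIC)]))
E
```

```text
outer 437 [448.2 131.3] [53.4 68.6] px [317.80091533 282.71395881]
hole 235 [452.4 126.8] [33.9 34.3] px [318.39148936 300.6893617 ]
[452.4 127.1 223.6] [ 0.02  0.21  1.69  0.    1.23 -0.72] [-0.2 -0.4 -0.5] [[ 1.11191671e-03 -9.53434882e-01 -3.01596898e-01  7.65617260e+01]
 [ 9.99998664e-01  6.98790439e-04  1.47768113e-03 -4.80049026e-01]
 [-1.19811971e-03 -3.01598138e-01  9.53434386e-01 -1.25752464e+02]
 [ 0.00000000e+00  0.00000000e+00  0.00000000e+00  1.00000000e+00]] [1.28070996e-04 4.03684343e-01 9.14898316e-01 7.83116751e-05]
[{'position': [344.5, 211.1], 'confidence': 0.94}]
```

View pics/w4.png

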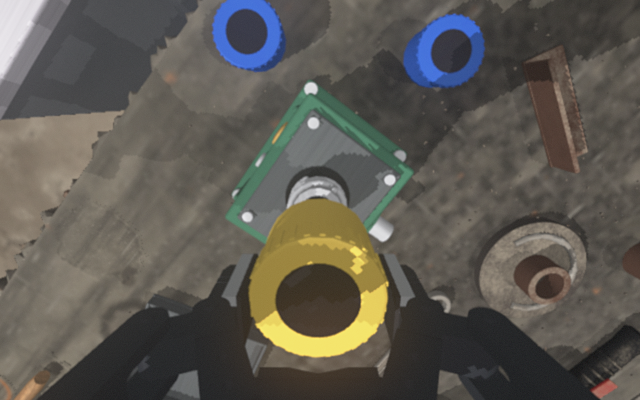

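View pics/c2.png

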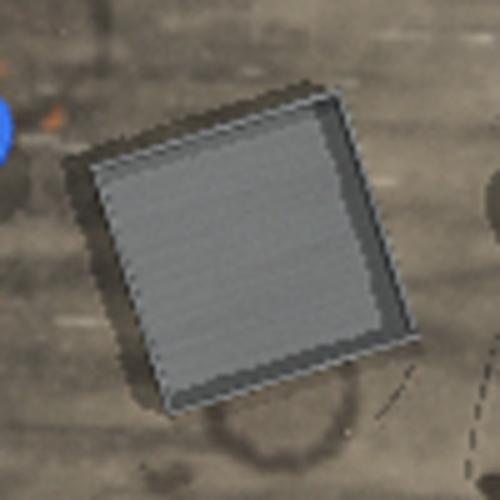

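The cap is held upright and well clear of the neck, with its hole at (318,301). The tray rim corners in the crop average to about (345.6, 209.9) in the full picture, so the tray centre is near (500, -161). Carrying the cap over.

Emit:
drive_tool(commands=".02 -.1 0 0 0 0 50;.04 -.24 0 0 0 0 50;.04 -.24 0 0 0 0 50;.04 -.24 0 0 0 0 50;.04 -.24 0 0 0 0 50;.04 -.24 0 0 0 0 50;.04 -.24 0 0 0 0 50;.04 -.24 0 0 0 0 50;.04 -.24 0 0 0 0 50;.04 -.24 0 0 0 0 50;.04 -.24 0 0 0 0 50;.04 -.24 0 0 0 0 50;.02 -.14 0 0 0 0 50;0 0 0 0 0 0 50;0 0 0 0 0 0 50")

```text
time_s: 17.03
eef_pos: [500.1, -161.2, 223.4]
ee_rot: [-0.001, 0.404, 0.915, 0.0]
force: [-0.7, 0.5, -0.0]
grip_width: 0.642
grip_force: 43.9
```

```bash
python3 - <<'E'
from h import *
t=capture("side")
for u in [(286,219),(341,210),(351,243),(299,257)]: print("side corner",np.round(atz(t,u,20)))
print("side",[np.round(atz(t,b["position"],6)) for b in boxes_of(t,"tray")[:2]])
t=capture("top"); print("top",np.round(atz(t,(345.6,209.9),20)))
p,s=capwrist(sense()["eef_pos"][2]+12.5,"w5")
E
```

```text
side corner [ 412. -108.   20.]
side corner [578. -70.  20.]
side corner [ 602. -208.   20.]
side corner [ 456. -260.   20.]
side [array([ 497., -170.,    6.]), array([695., -23.,   6.])]
top [ 499. -163.   20.]
outer 432 [ 496.1 -155.7] [53.3 68.6] px [317.89351852 282.61574074]
hole 231 [ 500.1 -160.2] [33.9 34.1] px [318.06493506 300.36796537]
[ 500.3 -160.   223.8] [-0.53  0.33  1.54  0.    1.27 -1.27] [-0.2  0.4 -0.4] [[ 1.11263740e-03 -9.53434427e-01 -3.01598335e-01  7.65623456e+01]
 [ 9.99998662e-01  6.99268574e-04  1.47855317e-03 -4.81068232e-01]
 [-1.19880526e-03 -3.01599576e-01  9.53433930e-01 -1.25752824e+02]
 [ 0.00000000e+00  0.00000000e+00  0.00000000e+00  1.00000000e+00]] [-1.47908482e-04  4.03153653e-01  9.15132285e-01  1.07796366e-04]
```

View pics/w5.png

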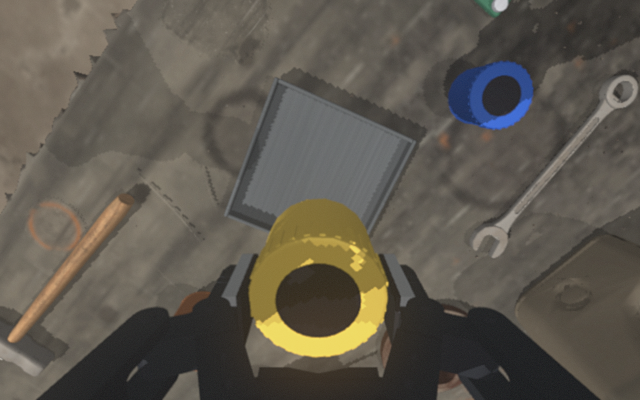

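The wrist view shows the cap above the tray, whose rim corners are at (278,78), (414,142) and (228,214). The estimates for its centre agree within about 10 mm. Descending.

Emit:
drive_tool(commands="0 -.02 -.2 0 0 0 50;0 0 -.25 0 0 0 50;0 0 -.25 0 0 0 50;0 0 -.25 0 0 0 50;0 0 -.25 0 0 0 50;0 0 -.2 0 0 0 50;0 0 -.15 0 0 0 50;0 0 -.1 0 0 0 50;0 0 -.05 0 0 0 50;0 0 -.02 0 0 0 50;0 0 0 0 0 0 50;0 0 0 0 0 0 50")

```text
time_s: 18.23
eef_pos: [500.8, -163.1, 52.6]
ee_rot: [0.001, 0.404, 0.915, -0.0]
force: [0.7, -0.3, -1.0]
grip_width: 0.645
grip_force: 43.9
```

```bash
python3 - <<'E'
from h import *
s=sense(); p=capture("wrist")
cv2.imwrite("pics/w6.png",p["pixels"])
t=capture("side"); a=cv2.resize(t["pixels"][170:270,250:380],(780,600),interpolation=cv2.INTER_CUBIC); cv2.imwrite("pics/s6.png",a)
print(s["force"])
E
```

```text
[ 0.73791117 -0.27781074 -0.97111419]
```

View pics/w6.png

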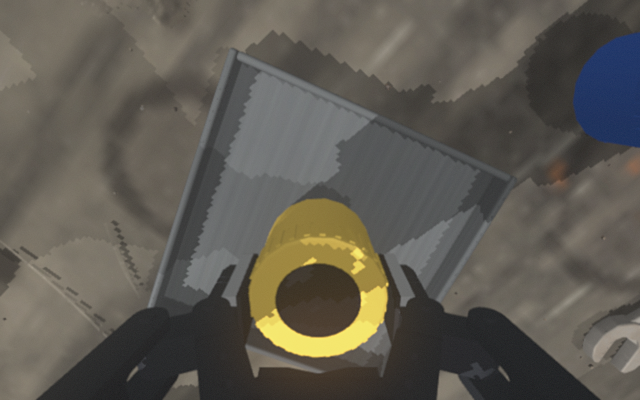

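The tray corners at (234,50) and (515,178) give a check on the centre. The cap is still about 9 mm above the floor.

```bash
python3 - <<'E'
from h import *
s=sense(); p=capture("wrist")
A,B=[atz(p,u,20,s)[:2] for u in [(234,50),(515,178)]]
d=(B-A)/np.linalg.norm(B-A); M=(A+B)/2
print(A,B,np.linalg.norm(B-A),[M+75*n for n in (np.array([-d[1],d[0]]),np.array([d[1],-d[0]]))],s["eef_pos"])
E
```

```text
[ 408.41208368 -116.77421091] [545.68924981 -68.94884073] 145.36948226752665 [array([452.37628043, -22.03656793]), array([ 501.72505306, -163.68648371])] [ 500.79363969 -163.14967874   52.6163113 ]
```

Emit:
drive_tool(commands="0 0 -.02 0 0 0 50;0 0 -.02 0 0 0 50;0 0 -.01 0 0 0 50;0 0 -.01 0 0 0 50;0 0 0 0 0 0 50")

```text
time_s: 18.8
eef_pos: [500.3, -162.9, 45.6]
ee_rot: [-0.0, 0.404, 0.915, 0.0]
force: [0.2, 0.1, -1.3]
grip_width: 0.642
grip_force: 43.9
```

The tray centre comes out at (501.7, -163.7) with a side of 145 mm, so the cap is within 2 mm of it. Feeling for the floor.

Emit:
drive_tool(commands="0 0 -.01 0 0 0 50;0 0 -.005 0 0 0 50;0 0 0 0 0 0 50")

```text
time_s: 19.05
eef_pos: [500.4, -162.9, 44.2]
ee_rot: [-0.0, 0.404, 0.915, 0.0]
force: [0.8, -0.7, -1.5]
grip_width: 0.636
grip_force: 43.9
```

Emit:
drive_tool(commands="0 0 -.005 0 0 0 50;0 0 0 0 0 0 50")

```text
time_s: 19.22
eef_pos: [500.4, -163.0, 43.8]
ee_rot: [0.0, 0.404, 0.915, -0.0]
force: [-0.5, -0.2, -0.4]
grip_width: 0.644
grip_force: 43.9
```

Emit:
drive_tool(commands="0 0 -.005 0 0 0 50;0 0 0 0 0 0 50")

```text
time_s: 19.38
eef_pos: [500.5, -163.0, 43.7]
ee_rot: [0.0, 0.404, 0.915, -0.0]
force: [-0.8, 0.6, 3.9]
grip_width: 0.645
grip_force: 44.4
```

Contact with the floor at 4 N. Releasing and rising.

Emit:
drive_tool(commands="0 0 0 0 0 0 68;0 0 0 0 0 0 75;0 0 0 0 0 0 82;0 0 0 0 0 0 90;0 0 0 0 0 0 90;0 0 .05 0 0 0 90;0 0 .1 0 0 0 90;0 0 .2 0 0 0 90;0 0 .3 0 0 0 90;0 0 .3 0 0 0 90;0 0 .3 0 0 0 90;0 0 .2 0 0 0 90;0 0 0 0 0 0 90;0 0 0 0 0 0 90")

```text
time_s: 20.55
eef_pos: [500.6, -163.1, 189.8]
ee_rot: [0.001, 0.404, 0.915, -0.0]
force: [-0.8, 0.1, -0.4]
grip_width: 0.905
grip_force: 0.0
```

```bash
python3 - <<'E'
from h import *
capwrist(56,"w7")
E
```

```text
outer 203 [ 498.5 -160.9] [54.1 61. ] px [317.98029557 191.66009852]
hole 117 [ 500.5 -163.1] [33.7 33.9] px [317.52991453 195.33333333]
[ 500.6 -163.1  189.8] [-0.54  0.37  1.58 -0.    1.19 -1.28] [-0.8  0.1 -0.4] [[ 1.10832329e-03 -9.53435041e-01 -3.01596409e-01  7.65614066e+01]
 [ 9.99998665e-01  6.94501332e-04  1.47932763e-03 -4.80060580e-01]
 [-1.20098369e-03 -3.01597646e-01  9.53434538e-01 -1.25750573e+02]
 [ 0.00000000e+00  0.00000000e+00  0.00000000e+00  1.00000000e+00]] [ 1.34915272e-03  4.03631481e-01  9.14920639e-01 -1.76213762e-04]
```

View pics/w7.png

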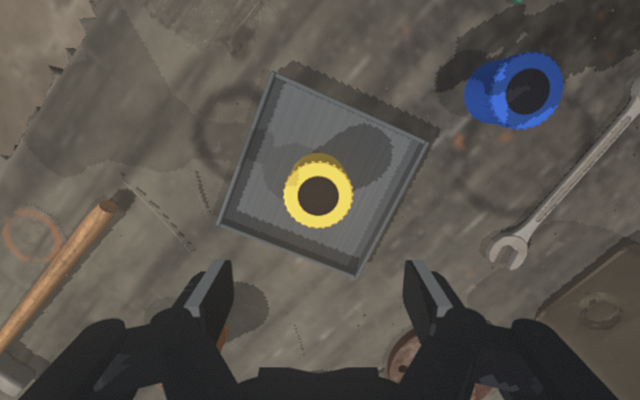

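The cap stands upright in the middle of the tray, with its hole at (318,195), and the gripper is clear of it.

```bash
python3 -c "
from rig import finish_job
print(finish_job())"
```

```text
the job is handed in; nothing more can be done
None
```

The yellow cap is unscrewed and lifted off the neck, and it stands upright and released within about 2 mm of the tray's centre; I handed the job in at about 20.6 s, and no verdict came back.

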